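# Set up the flip-lens loupe over a key

## Task

Set up the loupe so the key can be checked: lift it off its low stand and set it down flat on the bench beside the key, lens still raised, and let go. Then tip the lens over past its snap point so that it springs down and stays down, with the middle of the key under the glass. Do not shift the key, and leave the loupe standing flat on the bench.

Things in the scene. Friction and masses are not known exactly. Their poses are not given: they have to be found in the camera images.
- loupe: loose bench loupe, 0.5 to 0.75 kg. Dark steel foot 135 x 90 x 14 mm (x -30 to +105, y -45 to +45 mm) with a weight on top (to z = 24); at its front a short fork post (x -33 to +9, to z = 85) with the hinged lens, behind it a handle. Origin on the foot's underside; z up; -x is the front, where the lowered lens points. Starts on the stand. Over about 2.5 N at the raised lens tips or slides it.
- handle_mid (a point): centre of the loupe's black handle bar: level, 74 mm long (along the loupe's x), 14 mm wide (y), 20 mm tall, on two thin legs; at (50, 0, 96) mm in the loupe's frame, axes as the loupe's. The centre of mass lies within about 15 mm of straight below it.
- lens (a joint): lens hinge, rad: 0 = raised stop (almost upright, leaning 5 degrees forward), 1.48 = lowered stop (level, in front of the foot). A spring holds it at either stop and snaps it over at about 0.65; about 1 N at the ring tips it. The axis runs along the loupe's y at (-25, 0, 75) mm in its frame.
- lens_mid (a point): centre of the round lens: glass 52 mm across in a ring 63 mm across, 7 mm thick, 62 mm from the hinge axis. Beyond the ring is a black thumb tab 22 mm wide, its end 107 mm from the axis. Raised, the centre is at (-31, 0, 137) mm in the loupe's frame; lowered, at (-87, 0, 75) mm.
- stand: fixed low grey steel stand, 155 x 112 mm, top 50 mm above the bench, with a lip 5 mm high along each long side. Its origin lies on the bench straight below the loupe's origin at the start, axes as the loupe's then.
- key_mid (a point): centre of the mortice key to be checked, loose brass key with a round bow, 84 x 31 x 11 mm, lying flat on the bench; its length lies along the point's x. It is the only key lying on the bench top left of the machines.

How it is judged:
On the way, in this order (a step that is already met when the one before it is completed fails the run):
1. the loupe stands flat on the bench, lens raised, and is let go (height (world z) of handle_mid below 0.102 m and angle between handle_mid's own z axis and vertical below 0.06 rad and value of joint lens below 0.3 rad and contact force between the fingers and loupe below 0.1 N), for 0.2 s.
2. the lens has sprung over to its lowered stop (value of joint lens above 1.38 rad), for 0.2 s.
At the end, for the whole second after the job is handed in: The loupe stands flat on the bench (handle centre 90 to 102 mm high, tilt under 0.06 rad), released, the lens at its lowered stop (over 1.38 rad), and the centre of the key is within 26 mm, seen from above, of the centre of the lens (value of joint lens above 1.38 rad and horizontal distance between lens_mid and key_mid below 0.026 m and height (world z) of handle_mid between 0.09 and 0.102 m and angle between handle_mid's own z axis and vertical below 0.06 rad and contact force between the fingers and loupe below 0.1 N); the robot touches nothing.
It fails at once if the key is shifted by more than 20 mm (distance of key_mid from where it was at the start of the episode above 0.02 m).
It also fails if it takes over 58 s, if anything falls off the work surface, if the arm or the gripper's body presses on something with over 40 N, if the wrist force passes 120 N, or if a joint passes its speed limit or range.

## Robot

A 6-joint arm with a two-finger parallel gripper is mounted at the origin on a cart in front of the work surface, level with it; the furniture and walls round the work are solid. World frame = base frame: x ahead of the robot, y to its left, z up, the work surface at z = 0. Lengths are in m, angles in rad, forces in N, time in s.
With the tool pointing down it reaches from about 0.375 to 0.9 m from the base axis. Payload 3.1 kg.
Tool frame: the origin (TCP) lies on the mounting face of the last link; the fingertips stand 173 mm ahead of it and the grasp point (between the pads) lies 155 mm ahead of it; y points along the fingers, x is the direction in which the jaws open and shut, and the axes are right-handed (so a half turn about y gives the same grasp; the last joint's range is limited). The gripper opens to 85 mm and grips with 20 to 120 N. Pads are 22 mm wide; open, the fingers measure 114 mm over their backs; the gripper's body (76 mm by 85 mm) begins 54 mm behind the grasp point. The pads swing forward as they close: fully open they stand 13 mm farther back than shut.
Start: joints at [-1.353, 0.527, 1.433, -0, 1.181, -0.178], TCP at [0.241, -0.577, 0.405] pointing down, gripper open.
Joint ranges: [-3.08, 3.08], [-0.75, 2.2], [0.22, 2.44], [-1.43, 4.57], [0, 2.65], [-2.85, 2.85]. Speed limits (rad/s): [2.79, 2.79, 3.14, 3.14, 3.14, 3.14].

## Interface

Orientations are given as a unit quaternion [w, x, y, z].
In Python, from bench import observe, snapshot, hand_in gives the robot as it stands. The module is installed in compiled form; this text tells all that it offers.
- The arm moves only by the shell command python3 -m jog 'ROWS' [FORCE]. ROWS is JSON, a list of rows, each an object of numbers: "dx", "dy", "dz": the shift along the tool's x, y, z in mm; "rx", "ry", "rz": the turn, a rotation vector about the tool's x, y, z in rad; "gripper": the opening, from 0 (shut) to 1 (fully open). A call has 1 to 20 rows; each row shifts and turns the pose as measured when the row begins, along the tool's axes as they then stand; what a row does not reach is not made up. A row lasts 1/12 s, in which the tool goes at most 41.7 mm and 7.16 degrees, less where a joint would pass 70% of its speed; a pose out of reach is approached as far as the arm can. A call is refused whole if a number of a shift passes 41.7 or a number of a turn 0.125, either way. A call with a gripper value outside its range is refused whole. The fingers move at their own pace and stop on an object; FORCE is the grip in N (left out, the last holds). Time passes only in rows, so rows that do not move let the fingers close. It gives the time, the measured TCP pose, the force and the opening at its end, in the units of the state.
- observe(): the state, without advancing time (a new reading comes with each control period).
- snapshot(name): name is "side" or "top"; returns a dict with "img" (420x560x3 uint8, red, green, blue), "vertical_fov" (degrees; the focal length in pixels is half the picture's height over the tangent of half this angle, whatever the lens; pixels are square), "cx", "cy" (the principal point, pixels), "cam_to_world" (4x4, takes a point from camera to world coordinates). Camera axes: x right, y up, looking along -z (the intrinsics and any distortion apply to the point x, -y, -z); pixel columns grow to the right and rows downward; lengths in m; the calibration is good to about 2 mm. A picture is of the moment at which its call begins. There is no depth.
- hand_in(): hands the job in, once; it reports no verdict.
The state is a dict: "clock": time; "joints": joint angles; "qd": joint speeds; "joint_torque": joint torques, N m; "position": TCP position; "orientation": TCP orientation; "contact_force": force on the tool from outside, world axes, zero at the start; "moment": the same for the moment, N m; "width": opening from 0.0 (shut) to 1.0 (fully open).
Only numpy, scipy, OpenCV 4.12 (cv2) and the standard library are available. Lean on these libraries where they do the work, as an engineer would, in place of code of your own. Each camera call takes 0.05 s, during which the arm holds its last target.

## Working session

There is one attempt and no reset: what is moved stays moved. The work goes in short steps, Python scripts to look and compute and a shell command to move; the robot and the scene stay as the last step left them, time stands still between calls to the robot, and variables do not carry over. Pictures are saved under pics/ and viewed, and the job is handed in when it is done.

```bash
mkdir -p pics
python3 - <<'E'
from bench import observe, snapshot
import cv2
print(observe())
for n in("side","top"):
    s=snapshot(n);print(n,s["vertical_fov"],s["cx"],s["cy"],s["cam_to_world"],[k for k in s])
    cv2.imwrite(f"pics/{n}0.png",s["img"][:,:,::-1])
E
```

```text
{'clock': 0.0, 'joints': array([-1.35348670e+00,  5.28467161e-01,  1.43389069e+00,  2.88840054e-05,
        1.18139994e+00, -1.78515719e-01]), 'qd': array([-0.00013968, -0.00120189, -0.00056803, -0.00095589, -0.0015502 ,
        0.000151  ]), 'joint_torque': array([-1.40093449e-03, -4.42351055e+01, -1.78028655e+01, -1.70783678e-04,
        8.47500603e-03,  1.60918557e-05]), 'position': array([ 0.24092791, -0.57632808,  0.40373629]), 'orientation': array([ 0.58908615, -0.58801117,  0.39247611, -0.39138584]), 'contact_force': array([0.97277564, 0.45654528, 0.29660827]), 'moment': array([ 0.02419393, -0.01549531, -0.01899694]), 'width': 0.9975388441838992}
side 54.67972077922329 274.99804486214964 211.04130955728635 [[-4.49898449e-01 -6.59349591e-01  6.02369906e-01  9.62570456e-01]
 [ 8.93079690e-01 -3.31981181e-01  3.03639856e-01  3.32482099e-01]
 [-2.29342154e-04  6.74571429e-01  7.38209546e-01  7.65805649e-01]
 [ 0.00000000e+00  0.00000000e+00  0.00000000e+00  1.00000000e+00]] ['img', 'vertical_fov', 'cx', 'cy', 'cam_to_world']
top 45.48070177577523 282.92851861882883 209.22163153241482 [[-0.02633456  0.98623352 -0.16324811  0.32673015]
 [-0.99960418 -0.02759668 -0.00546793  0.10073062]
 [-0.00989776  0.16303949  0.98656989  0.97828391]
 [ 0.          0.          0.          1.        ]] ['img', 'vertical_fov', 'cx', 'cy', 'cam_to_world']
```

View pics/side0.png

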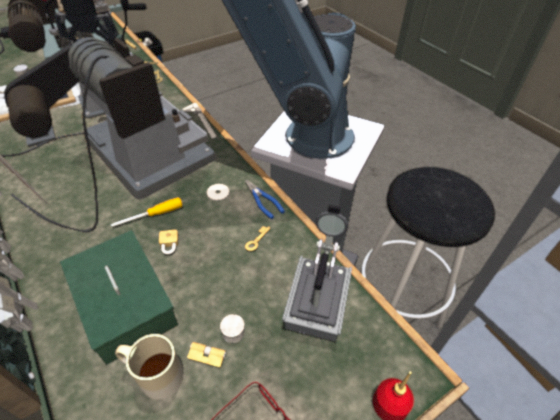

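View pics/top0.png

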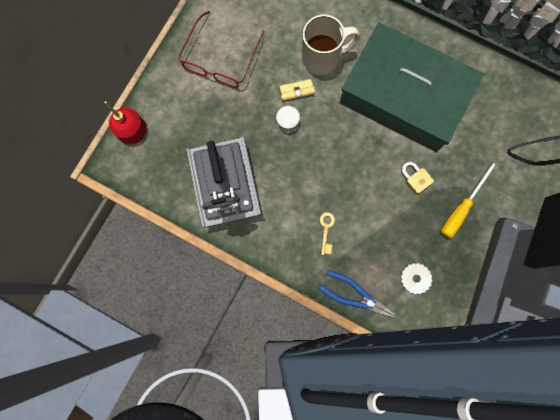

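Run:
```python
import cv2
a=cv2.imread("pics/top0.png");b=cv2.imread("pics/side0.png")
cv2.imwrite("pics/c1.png",cv2.resize(a[120:270,170:370],None,fx=4,fy=4,interpolation=cv2.INTER_CUBIC))
cv2.imwrite("pics/c2.png",cv2.resize(b[195:345,220:370],None,fx=4,fy=4,interpolation=cv2.INTER_CUBIC))
```

```text
(no output)
```

View pics/c1.png

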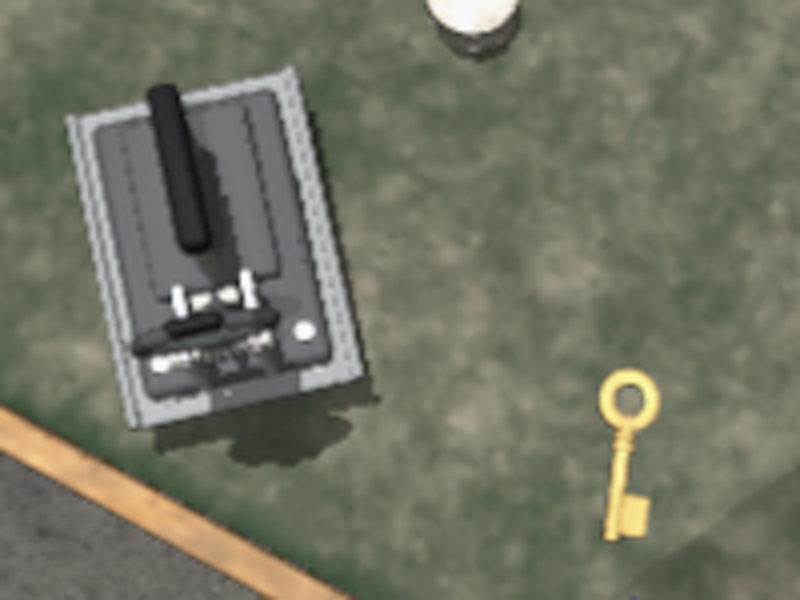

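View pics/c2.png

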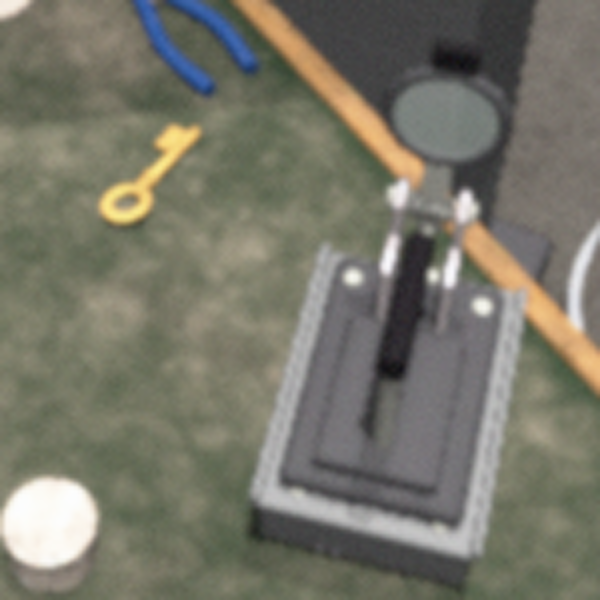

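```bash
cat > h.py <<'E'
import numpy as np
from bench import observe, snapshot
from scipy.spatial.transform import Rotation as R
def foc(s): return 210/np.tan(np.radians(s["vertical_fov"])/2)
def ray(s,u,v):
    f=foc(s);T=s["cam_to_world"]
    return T[:3,3],T[:3,:3]@np.array([(u-s["cx"])/f,-(v-s["cy"])/f,-1])
def cast(s,u,v,z):
    o,d=ray(s,u,v);return o+d*(z-o[2])/d[2]
def proj(s,p):
    T=s["cam_to_world"];q=T[:3,:3].T@(np.asarray(p)-T[:3,3]);f=foc(s)
    return np.array([s["cx"]+f*q[0]/-q[2],s["cy"]-f*q[1]/-q[2]])
def tri(s1,p1,s2,p2):
    o,d=ray(s1,*p1);a,b=ray(s2,*p2)
    t=np.linalg.lstsq(np.c_[d,-b],a-o,rcond=None)[0]
    x=o+d*t[0];y=a+b*t[1];return (x+y)/2,np.linalg.norm(x-y)
def tool():
    st=observe();q=st["orientation"];M=R.from_quat(np.r_[q[1:],q[0]]).as_matrix()
    return st,np.array(st["position"]),M
E
python3 - <<'E'
from h import *
np.set_printoptions(precision=4,suppress=True)
t=snapshot("top");s=snapshot("side")
c1=lambda p:(p[0]/4-.375+170,p[1]/4-.375+120)
c2=lambda p:(p[0]/4-.375+220,p[1]/4-.375+195)
C=np.array([cast(t,*c1(p),.055) for p in[(68,118),(295,68),(362,378),(133,430)]]);print(C,C.mean(0))
for a,b in((0,1),(1,2),(2,3),(3,0)):
    d=C[b]-C[a];print(np.linalg.norm(d),np.degrees(np.arctan2(d[1],d[0])))
D=np.array([cast(s,*c2(p),.055) for p in[(250,492),(472,553),(527,292),(325,248)]]);print(D,D.mean(0))
for a,b in((0,1),(1,2),(2,3),(3,0)):
    d=D[b]-D[a];print(np.linalg.norm(d),np.degrees(np.arctan2(d[1],d[0])))
h=[cast(t,*c1(p),.156) for p in[(162,88),(197,248)]];print(h)
d=h[0]-h[1];print(np.linalg.norm(d),np.degrees(np.arctan2(d[1],d[0])),(h[0]+h[1])/2)
k=[cast(t,*c1(p),.005) for p in[(631,369),(610,542),(629,400),(612,541)]];print("key",k)
print([cast(s,*c2(p),.005) for p in[(127,200),(193,128)]])
d=k[0]-k[1];print(np.linalg.norm(d))
d=k[2]-k[3];print(np.degrees(np.arctan2(d[1],d[0])),(k[0]+k[1])/2)
import cv2
for S,n in((t,'t'),(s,'s')):
    m=cv2.inRange(cv2.cvtColor(S["img"],cv2.COLOR_RGB2HSV),(18,110,110),(35,255,255))
    N,L,st,ce=cv2.connectedComponentsWithStats(m)
    for i in range(1,N):
        if st[i,4]>60:
            cn=np.argwhere(L==i)[:,::-1].astype(np.float32)
            P=np.array([cast(S,*p,.006)[:2] for p in cn],np.float32)*1000
            print(n,st[i],cv2.minAreaRect(P))
E
```

```text
[[0.6009 0.2866 0.055 ]
 [0.6225 0.1779 0.055 ]
 [0.4714 0.1486 0.055 ]
 [0.4499 0.2556 0.055 ]] [0.5362 0.2172 0.055 ]
0.11086036043393696 -78.7708401208174
0.1538788344397665 -169.04491493830497
0.10909048407341551 101.36322534757562
0.15413580166513027 11.613560178410575
[[0.623  0.1765 0.055 ]
 [0.6044 0.2823 0.055 ]
 [0.4543 0.2561 0.055 ]
 [0.4761 0.1495 0.055 ]] [0.5394 0.2161 0.055 ]
0.10746541967626808 99.96333394508044
0.15239101989820644 -170.07814520824616
0.10875164645142751 -78.42087404064256
0.1493287888610972 10.397927782850555
[array([0.583 , 0.2262, 0.156 ]), array([0.5128, 0.2117, 0.156 ])]
0.07165397931675788 11.709852132007498 [0.5479 0.219  0.156 ]
key [array([0.4801, 0.0189, 0.005 ]), array([0.3955, 0.0326, 0.005 ]), array([0.4647, 0.0205, 0.005 ]), array([0.396 , 0.0316, 0.005 ])]
[array([0.4627, 0.0181, 0.005 ]), array([0.3958, 0.0272, 0.005 ])]
0.08563075801804036
-9.117539716253747 [0.4378 0.0257 0.005 ]
t [441 198  33  40 584] ((463.4173889160156, -234.92140197753906), (28.51112937927246, 88.64997100830078), 52.839576721191406)
t [321 241  11  14  94] ((409.08447265625, 24.289840698242188), (18.615114212036133, 26.189800262451172), 79.67225646972656)
s [146 197  37  19 378] ((453.93902587890625, -241.732177734375), (41.35966873168945, 91.65538787841797), 52.89447784423828)
s [245 226  25  25 176] ((439.0160827636719, 23.48015594482422), (26.553617477416992, 86.38504028320312), 82.05730438232422)
s [159 230  19  17 174] ((534.5875244140625, -169.40728759765625), (49.61582946777344, 42.86924743652344), 37.641849517822266)
s [190 342  16  15  99] ((731.380859375, 50.129493713378906), (22.310434341430664, 31.338003158569336), 11.444686889648438)
s [395 374  15  20  95] ((618.2172241210938, 422.5173034667969), (15.916946411132812, 42.62133026123047), 65.36640167236328)
```

Run:
```python
from h import *
np.set_printoptions(precision=3,suppress=True)
t=snapshot("top");s=snapshot("side")
st,p,M=tool();print("tool axes",M)
for dd in(0,.1,.173): print(proj(s,p+M[:,1]*dd),proj(t,p+M[:,1]*dd))
for n,q in dict(bl=(88,130),bf=(138,190),br=(213,155),blacktop=(107,75),blackbot=(120,132),box_r=(160,110)).items(): print(n,cast(s,*q,.02),cast(s,*q,.25))
for n,q in dict(cup=(290,130),mug=(325,70),boxcorn=(343,102),boxc2=(443,145),padl=(405,165),pl1=(330,272),edgeA=(370,332),edgeB=(80,178),blk=(520,230),basec=(497,222)).items(): print(n,cast(t,*q,.0),cast(t,*q,.25))
```

```text
tool axes [[ 0.386 -0.     0.923]
 [-0.923  0.001  0.386]
 [-0.001 -1.     0.   ]]
[ 72.585 -10.743] [908.611 354.87 ]
[86.832 30.894] [813.945 345.306]
[96.03  57.777] [761.239 339.981]
bl [ 0.312 -0.633  0.02 ] [ 0.512 -0.335  0.25 ]
bf [ 0.448 -0.327  0.02 ] [ 0.607 -0.124  0.25 ]
br [ 0.24  -0.229  0.02 ] [ 0.463 -0.056  0.25 ]
blacktop [ 0.035 -0.809  0.02 ] [ 0.321 -0.457  0.25 ]
blackbot [ 0.276 -0.539  0.02 ] [ 0.487 -0.27   0.25 ]
box_r [ 0.127 -0.503  0.02 ] [ 0.385 -0.245  0.25 ]
cup [0.651 0.087 0.   ] [0.568 0.091 0.25 ]
mug [0.779 0.011 0.   ] [0.663 0.034 0.25 ]
boxcorn [ 0.708 -0.023  0.   ] [0.61  0.009 0.25 ]
boxc2 [ 0.611 -0.22   0.   ] [ 0.538 -0.138  0.25 ]
padl [ 0.572 -0.141  0.   ] [ 0.509 -0.079  0.25 ]
pl1 [0.363 0.018 0.   ] [0.354 0.039 0.25 ]
edgeA [ 0.248 -0.053 -0.   ] [ 0.268 -0.014  0.25 ]
edgeB [0.564 0.512 0.   ] [0.503 0.407 0.25 ]
blk [ 0.434 -0.356  0.   ] [ 0.407 -0.24   0.25 ]
basec [ 0.451 -0.313  0.   ] [ 0.42  -0.207  0.25 ]
```

Run:
```python
from h import *
np.set_printoptions(precision=3,suppress=True)
t=snapshot("top");s=snapshot("side")
for a in[(162,117),(153,66),(105,82),(118,133)]:
  for b in[(527,240),(548,205),(556,264)]: print(a,b,*tri(s,a,t,b))
import cv2
cv2.imwrite("pics/c3.png",cv2.resize(s["img"][0:200,0:260,::-1],None,fx=3,fy=3))
cv2.imwrite("pics/c4.png",cv2.resize(t["img"][130:420,400:560,::-1],None,fx=2,fy=2))
```

```text
(162, 117) (527, 240) [ 0.39  -0.247  0.237] 0.013649523981103858
(162, 117) (548, 205) [ 0.426 -0.239  0.274] 0.061190939368862426
(162, 117) (556, 264) [ 0.352 -0.295  0.203] 0.030288716575015626
(153, 66) (527, 240) [ 0.39  -0.211  0.359] 0.030872137728183213
(153, 66) (548, 205) [ 0.419 -0.209  0.382] 0.01146953953604412
(153, 66) (556, 264) [ 0.358 -0.25   0.337] 0.019645832020142643
(105, 82) (527, 240) [ 0.42  -0.268  0.315] 0.11204167722657464
(105, 82) (548, 205) [ 0.448 -0.271  0.333] 0.06257528069728667
(105, 82) (556, 264) [ 0.385 -0.317  0.285] 0.10530610576168335
(118, 133) (527, 240) [ 0.418 -0.317  0.175] 0.06945083755934901
(118, 133) (548, 205) [ 0.453 -0.313  0.207] 0.012765308047332398
(118, 133) (556, 264) [ 0.376 -0.379  0.127] 0.05768702752365687
```

View pics/c3.png

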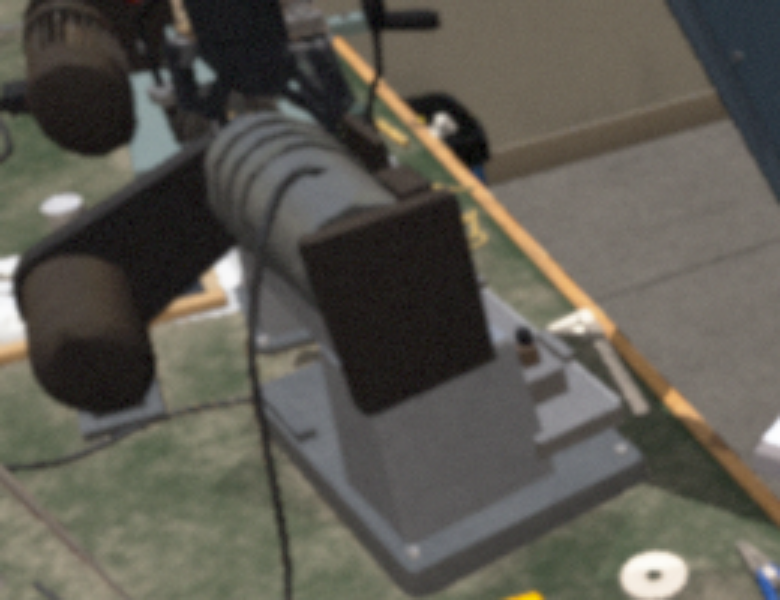

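View pics/c4.png

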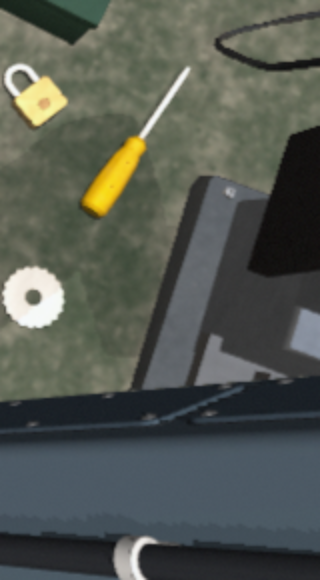

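```bash
python3 -m jog '[{"dy":-40},{"dy":-40},{"dy":-40},{"dy":-40},{"dy":-40},{"dy":-30},{"dy":0}]'
```

```text
schema error: expected keys dx, dy, dz, rx, ry, rz, gripper
```

```bash
python3 -m jog '[{"dx":0,"dy":-40,"dz":0,"rx":0,"ry":0,"rz":0,"gripper":1},{"dx":0,"dy":-40,"dz":0,"rx":0,"ry":0,"rz":0,"gripper":1},{"dx":0,"dy":-40,"dz":0,"rx":0,"ry":0,"rz":0,"gripper":1},{"dx":0,"dy":-40,"dz":0,"rx":0,"ry":0,"rz":0,"gripper":1},{"dx":0,"dy":-40,"dz":0,"rx":0,"ry":0,"rz":0,"gripper":1},{"dx":0,"dy":-30,"dz":0,"rx":0,"ry":0,"rz":0,"gripper":1},{"dx":0,"dy":0,"dz":0,"rx":0,"ry":0,"rz":0,"gripper":1}]'
```

```text
clock: 0.98
position: [0.241, -0.5772, 0.6405]
orientation: [0.592, -0.585, 0.395, -0.389]
contact_force: [-0.1, -0.2, 0.8]
width: 0.999
```

```bash
python3 -m jog '[{"dx":-28,"dy":0,"dz":27,"rx":0,"ry":0,"rz":0,"gripper":1},{"dx":-28,"dy":0,"dz":27,"rx":0,"ry":0,"rz":0,"gripper":1},{"dx":-28,"dy":0,"dz":27,"rx":0,"ry":0,"rz":0,"gripper":1},{"dx":-28,"dy":0,"dz":27,"rx":0,"ry":0,"rz":0,"gripper":1},{"dx":-28,"dy":0,"dz":27,"rx":0,"ry":0,"rz":0,"gripper":1},{"dx":-28,"dy":0,"dz":27,"rx":0,"ry":0,"rz":0,"gripper":1},{"dx":-28,"dy":0,"dz":27,"rx":0,"ry":0,"rz":0,"gripper":1},{"dx":-28,"dy":0,"dz":27,"rx":0,"ry":0,"rz":0,"gripper":1},{"dx":-28,"dy":0,"dz":27,"rx":0,"ry":0,"rz":0,"gripper":1},{"dx":-28,"dy":0,"dz":27,"rx":0,"ry":0,"rz":0,"gripper":1},{"dx":-28,"dy":0,"dz":27,"rx":0,"ry":0,"rz":0,"gripper":1},{"dx":-28,"dy":0,"dz":27,"rx":0,"ry":0,"rz":0,"gripper":1}]'
```

```text
clock: 1.98
position: [0.4132, -0.1308, 0.639]
orientation: [0.587, -0.584, 0.399, -0.395]
contact_force: [0.3, -0.1, -0.0]
width: 0.999
```

```bash
python3 -m jog '[{"dx":-28,"dy":0,"dz":27,"rx":0,"ry":0,"rz":0,"gripper":1},{"dx":-28,"dy":0,"dz":27,"rx":0,"ry":0,"rz":0,"gripper":1},{"dx":-28,"dy":0,"dz":27,"rx":0,"ry":0,"rz":0,"gripper":1},{"dx":-28,"dy":0,"dz":27,"rx":0,"ry":0,"rz":0,"gripper":1},{"dx":-28,"dy":0,"dz":27,"rx":0,"ry":0,"rz":0,"gripper":1},{"dx":-28,"dy":0,"dz":27,"rx":0,"ry":0,"rz":0,"gripper":1},{"dx":-28,"dy":0,"dz":27,"rx":0,"ry":0,"rz":0,"gripper":1},{"dx":-28,"dy":0,"dz":27,"rx":0,"ry":0,"rz":0,"gripper":1},{"dx":-28,"dy":0,"dz":27,"rx":0,"ry":0,"rz":0,"gripper":1},{"dx":0,"dy":0,"dz":0,"rx":0,"ry":0.1,"rz":0,"gripper":1},{"dx":0,"dy":0,"dz":0,"rx":0,"ry":0.1,"rz":0,"gripper":1},{"dx":0,"dy":0,"dz":0,"rx":0,"ry":0,"rz":0,"gripper":1}]'
cat >> h.py <<'E'
def goto(gp,yaw,off=.155):
    """shift (mm, current tool axes) bringing grasp pt to gp, and rotvec in tool axes; tool z at yaw, y down"""
    st,p,M=tool()
    z=np.array([np.cos(yaw),np.sin(yaw),0]);y=np.array([0,0,-1.]);x=np.cross(y,z)
    Mt=np.c_[x,y,z]
    rv=R.from_matrix(M.T@Mt).as_rotvec()
    tp=np.asarray(gp)-y*off
    print("clock %.2f grasp now"%st["clock"],np.round(p+M[:,1]*off,4),"tool z yaw deg %.2f"%np.degrees(np.arctan2(M[1,2],M[0,2])),"w %.3f"%st["width"],"F",np.round(st["contact_force"],1))
    print("shift mm",np.round(M.T@(tp-p)*1000,1),"rot",np.round(rv,4))
E
python3 - <<'E'
from h import *
goto((.549,.218,.146),np.radians(11.3))
import cv2
for n in("top","side"):
    cv2.imwrite(f"pics/{n}1.png",snapshot(n)["img"][:,:,::-1])
print(observe()["joints"])
E
```

```text
clock: 2.98
position: [0.5474, 0.2219, 0.6339]
orientation: [0.544, -0.543, 0.455, -0.448]
contact_force: [-0.1, 0.2, -0.0]
width: 0.998
clock 2.98 grasp now [0.5464 0.2231 0.4789] tool z yaw deg 10.53 w 0.998 F [-0.1  0.2 -0. ]
shift mm [  7.1 332.9   2.5] rot [ 0.0049 -0.0134 -0.0088]
[0.1925789  0.30970268 1.1667337  0.00852123 1.67000813 1.57775154]
```

View pics/side1.png

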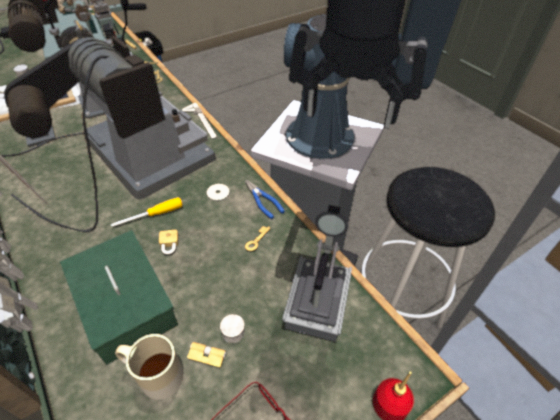

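View pics/top1.png

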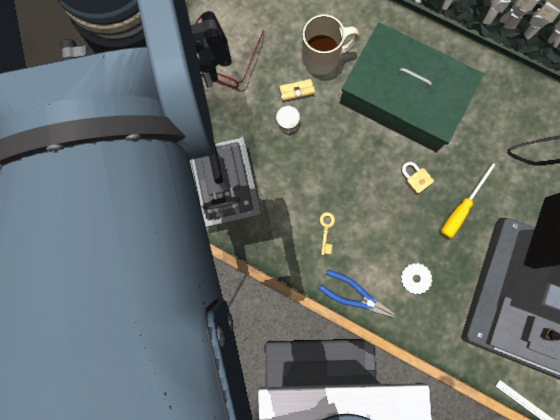

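```bash
python3 -m jog '[{"dx":7,"dy":38,"dz":2,"rx":0.005,"ry":-0.013,"rz":-0.009,"gripper":1},{"dx":0,"dy":40,"dz":0,"rx":0,"ry":0,"rz":0,"gripper":1},{"dx":0,"dy":40,"dz":0,"rx":0,"ry":0,"rz":0,"gripper":1},{"dx":0,"dy":40,"dz":0,"rx":0,"ry":0,"rz":0,"gripper":1},{"dx":0,"dy":40,"dz":0,"rx":0,"ry":0,"rz":0,"gripper":1},{"dx":0,"dy":40,"dz":0,"rx":0,"ry":0,"rz":0,"gripper":1},{"dx":0,"dy":20,"dz":0,"rx":0,"ry":0,"rz":0,"gripper":1},{"dx":0,"dy":0,"dz":0,"rx":0,"ry":0,"rz":0,"gripper":1}]'
python3 - <<'E'
from h import *
goto((.549,.2188,.146),np.radians(11.3))
import cv2
s=snapshot("side");cv2.imwrite("pics/c5.png",cv2.resize(s["img"][150:350,220:420,::-1],None,fx=3,fy=3))
E
```

```text
clock: 3.75
position: [0.5528, 0.2079, 0.3746]
orientation: [0.554, -0.545, 0.439, -0.45]
contact_force: [-1.1, -0.8, -1.1]
width: 0.999
clock 3.75 grasp now [0.5559 0.208  0.2197] tool z yaw deg 12.04 w 0.999 F [-1.1 -0.8 -1.1]
shift mm [-11.7  73.6  -2.9] rot [-0.0197  0.0129  0.0034]
```

View pics/c5.png

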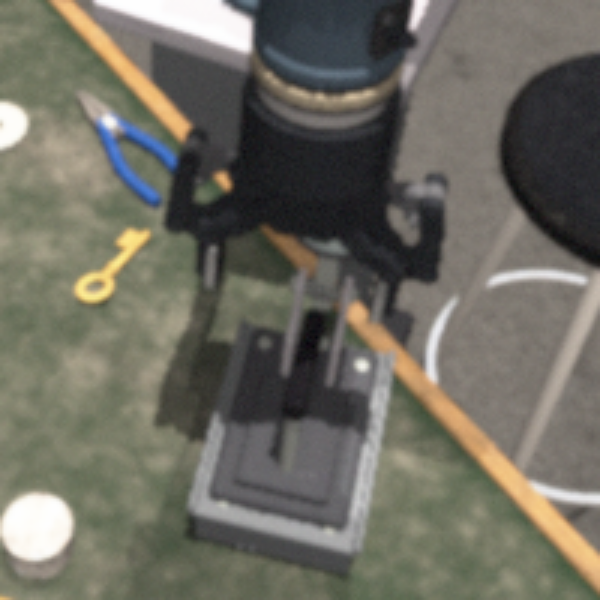

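```bash
python3 -m jog '[{"dx":-11,"dy":5,"dz":-3,"rx":-0.02,"ry":0.013,"rz":0.003,"gripper":1},{"dx":0,"dy":20,"dz":0,"rx":0,"ry":0,"rz":0,"gripper":1},{"dx":0,"dy":20,"dz":0,"rx":0,"ry":0,"rz":0,"gripper":1},{"dx":0,"dy":0,"dz":0,"rx":0,"ry":0,"rz":0,"gripper":1}]'
python3 - <<'E'
from h import *
goto((.549,.2188,.146),np.radians(11.3))
E
```

```text
clock: 4.13
position: [0.5519, 0.2168, 0.3391]
orientation: [0.551, -0.542, 0.444, -0.452]
contact_force: [-0.4, -0.4, 0.8]
width: 1.002
clock 4.13 grasp now [0.5545 0.2172 0.1841] tool z yaw deg 11.31 w 1.002 F [-0.4 -0.4  0.8]
shift mm [-2.5 38.  -3.1] rot [-0.0172  0.0002  0.0009]
```

```bash
python3 -m jog '[{"dx":-2,"dy":0,"dz":-3,"rx":-0.018,"ry":0,"rz":0.001,"gripper":1},{"dx":0,"dy":20,"dz":0,"rx":-0.006,"ry":0,"rz":0,"gripper":1},{"dx":0,"dy":16,"dz":0,"rx":0,"ry":0,"rz":0,"gripper":1},{"dx":0,"dy":0,"dz":0,"rx":0,"ry":0,"rz":0,"gripper":1}]'
python3 - <<'E'
from h import *
goto((.549,.2188,.146),np.radians(11.3))
import cv2
s=snapshot("side");cv2.imwrite("pics/c6.png",cv2.resize(s["img"][150:350,220:420,::-1],None,fx=3,fy=3))
E
```

```text
clock: 4.47
position: [0.552, 0.2183, 0.313]
orientation: [0.549, -0.545, 0.446, -0.45]
contact_force: [-0.6, 0.4, 0.4]
width: 1.0
clock 4.47 grasp now [0.5533 0.2185 0.158 ] tool z yaw deg 11.37 w 1.000 F [-0.6  0.4  0.4]
shift mm [-1.1 12.  -2.9] rot [-0.0084  0.0012  0.    ]
```

View pics/c6.png

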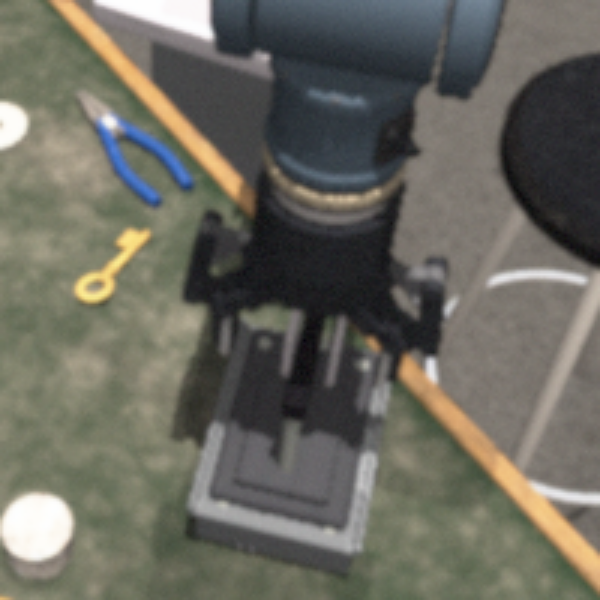

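```bash
python3 -m jog '[{"dx":-1,"dy":8,"dz":-2,"rx":-0.012,"ry":0,"rz":0,"gripper":1},{"dx":0,"dy":7,"dz":0,"rx":0,"ry":0,"rz":0,"gripper":1},{"dx":0,"dy":0,"dz":0,"rx":0,"ry":0,"rz":0,"gripper":0.5},{"dx":0,"dy":0,"dz":0,"rx":0,"ry":0,"rz":0,"gripper":0.35}]' 60
python3 - <<'E'
from h import *
goto((.549,.2188,.146),np.radians(11.3))
E
```

```text
clock: 4.85
position: [0.5522, 0.2194, 0.3046]
orientation: [0.549, -0.545, 0.446, -0.45]
contact_force: [-0.5, -0.6, -0.2]
width: 0.754
clock 4.85 grasp now [0.5533 0.2196 0.1496] tool z yaw deg 11.40 w 0.754 F [-0.5 -0.6 -0.2]
shift mm [-0.   3.5 -3.2] rot [-0.0078  0.0018  0.0002]
```

```bash
python3 -m jog '[{"dx":0,"dy":6,"dz":-5,"rx":-0.018,"ry":0,"rz":0,"gripper":0.4},{"dx":0,"dy":0,"dz":0,"rx":0,"ry":0,"rz":0,"gripper":0.3},{"dx":0,"dy":0,"dz":0,"rx":0,"ry":0,"rz":0,"gripper":0},{"dx":0,"dy":0,"dz":0,"rx":0,"ry":0,"rz":0,"gripper":0},{"dx":0,"dy":0,"dz":0,"rx":0,"ry":0,"rz":0,"gripper":0},{"dx":0,"dy":0,"dz":0,"rx":0,"ry":0,"rz":0,"gripper":0},{"dx":0,"dy":0,"dz":0,"rx":0,"ry":0,"rz":0,"gripper":0},{"dx":0,"dy":0,"dz":0,"rx":0,"ry":0,"rz":0,"gripper":0}]' 60
python3 - <<'E'
from h import *
goto((.549,.2188,.146),np.radians(11.3))
import cv2
s=snapshot("side");cv2.imwrite("pics/c7.png",cv2.resize(s["img"][150:350,220:420,::-1],None,fx=3,fy=3))
E
```

```text
clock: 5.52
position: [0.547, 0.2181, 0.2989]
orientation: [-0.544, 0.551, -0.45, 0.445]
contact_force: [0.1, -1.1, -0.3]
width: 0.15
clock 5.52 grasp now [0.5453 0.2176 0.1439] tool z yaw deg 11.42 w 0.150 F [ 0.1 -1.1 -0.3]
shift mm [-0.3 -2.2  2.1] rot [0.0115 0.0021 0.0007]
```

View pics/c7.png

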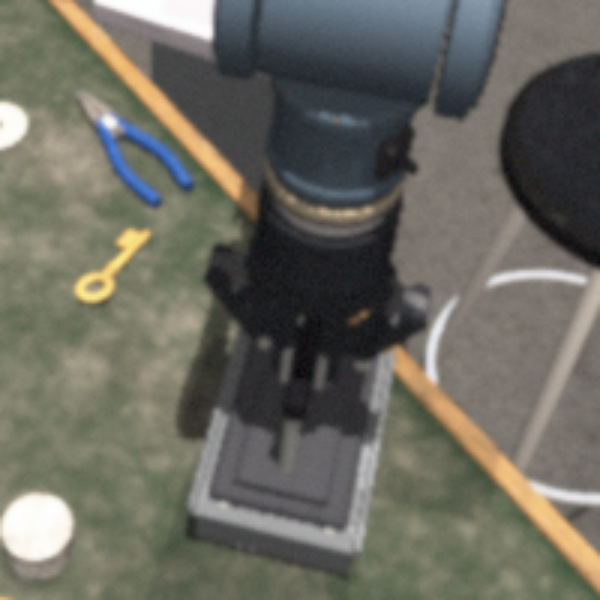

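```bash
python3 -m jog '[{"dx":0,"dy":-5,"dz":0,"rx":0,"ry":0,"rz":0,"gripper":0},{"dx":0,"dy":-10,"dz":0,"rx":0,"ry":0,"rz":0,"gripper":0},{"dx":0,"dy":-20,"dz":0,"rx":0,"ry":0,"rz":0,"gripper":0},{"dx":0,"dy":-20,"dz":0,"rx":0,"ry":0,"rz":0,"gripper":0},{"dx":0,"dy":-20,"dz":0,"rx":0,"ry":0,"rz":0,"gripper":0},{"dx":0,"dy":0,"dz":0,"rx":0,"ry":0,"rz":0,"gripper":0}]' 80
python3 - <<'E'
from h import *
goto((.549,.2188,.146),np.radians(11.3))
import cv2
s=snapshot("side");cv2.imwrite("pics/c8.png",cv2.resize(s["img"][120:350,220:420,::-1],None,fx=2.5,fy=2.5))
s=snapshot("top");cv2.imwrite("pics/c9.png",s["img"][:,:,::-1])
E
```

```text
clock: 6.07
position: [0.5454, 0.2182, 0.3722]
orientation: [-0.54, 0.555, -0.454, 0.442]
contact_force: [1.4, 0.2, -5.4]
width: 0.148
clock 6.07 grasp now [0.5412 0.2173 0.2173] tool z yaw deg 11.42 w 0.148 F [ 1.4  0.2 -5.4]
shift mm [ 0.1 71.1  5.6] rot [0.0276 0.0021 0.0001]
```

View pics/c8.png

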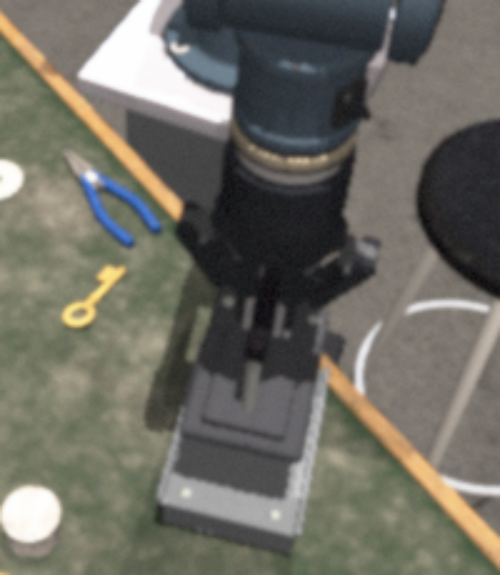

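View pics/c9.png

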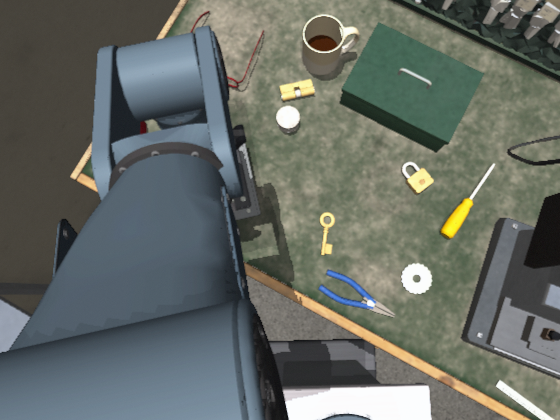

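```bash
python3 -m jog '[{"dx":8,"dy":0,"dz":0,"rx":0.01,"ry":0,"rz":0,"gripper":0},{"dx":16,"dy":0,"dz":-2,"rx":0.01,"ry":0,"rz":0,"gripper":0},{"dx":24,"dy":0,"dz":-2,"rx":0,"ry":0,"rz":0,"gripper":0},{"dx":24,"dy":0,"dz":-2,"rx":0,"ry":0,"rz":0,"gripper":0},{"dx":24,"dy":0,"dz":-2,"rx":0,"ry":0,"rz":0,"gripper":0},{"dx":24,"dy":0,"dz":-2,"rx":0,"ry":0,"rz":0,"gripper":0},{"dx":24,"dy":0,"dz":-2,"rx":0,"ry":0,"rz":0,"gripper":0},{"dx":24,"dy":0,"dz":-2,"rx":0,"ry":0,"rz":0,"gripper":0},{"dx":24,"dy":0,"dz":-2,"rx":0,"ry":0,"rz":0,"gripper":0},{"dx":20,"dy":0,"dz":-2,"rx":0,"ry":0,"rz":0,"gripper":0},{"dx":10,"dy":0,"dz":0,"rx":0,"ry":0.05,"rz":0,"gripper":0},{"dx":0,"dy":0,"dz":0,"rx":0,"ry":0.1,"rz":0,"gripper":0},{"dx":0,"dy":0,"dz":0,"rx":0,"ry":0.1,"rz":0,"gripper":0},{"dx":0,"dy":0,"dz":0,"rx":0,"ry":0.1,"rz":0,"gripper":0},{"dx":0,"dy":0,"dz":0,"rx":0,"ry":0.1,"rz":0,"gripper":0},{"dx":0,"dy":0,"dz":0,"rx":0,"ry":0,"rz":0,"gripper":0},{"dx":0,"dy":0,"dz":0,"rx":0,"ry":0,"rz":0,"gripper":0}]' 80
python3 - <<'E'
from h import *
goto((.571,-.019,.0955),np.radians(-18))
import cv2
s=snapshot("side");cv2.imwrite("pics/d1.png",s["img"][:,:,::-1])
s=snapshot("top");cv2.imwrite("pics/d2.png",s["img"][:,:,::-1])
E
```

```text
clock: 7.58
position: [0.5614, -0.0233, 0.3392]
orientation: [0.41, -0.445, 0.575, -0.55]
contact_force: [-0.3, 0.4, -6.2]
width: 0.151
clock 7.58 grasp now [ 0.5519 -0.0237  0.1845] tool z yaw deg -15.55 w 0.151 F [-0.3  0.4 -6.2]
shift mm [-8.4 87.9 13.2] rot [0.0576 0.0432 0.02  ]
```

View pics/d1.png

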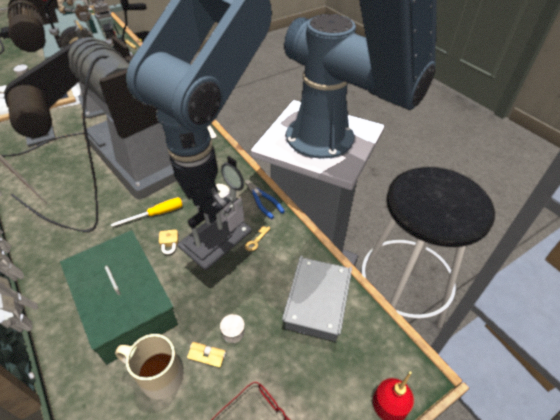

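View pics/d2.png

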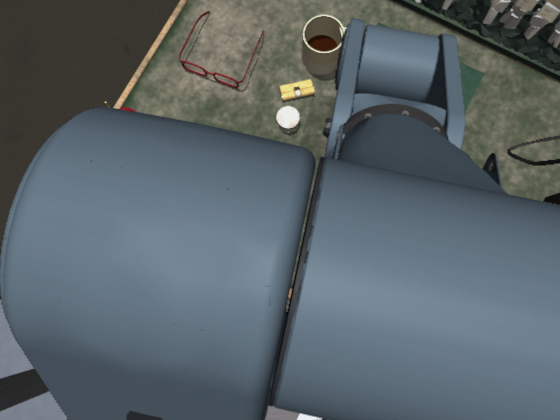

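```bash
python3 -m jog '[{"dx":-5,"dy":0,"dz":7,"rx":0.03,"ry":0.022,"rz":0.012,"gripper":0},{"dx":-3,"dy":0,"dz":6,"rx":0.03,"ry":0.022,"rz":0.012,"gripper":0},{"dx":0,"dy":0,"dz":0,"rx":0,"ry":0,"rz":0,"gripper":0}]' 80
python3 - <<'E'
from h import *
goto((.571,-.019,.0955),np.radians(-18))
E
```

```text
clock: 7.93
position: [0.5759, -0.0189, 0.3377]
orientation: [0.418, -0.415, 0.572, -0.571]
contact_force: [-0.2, 0.3, -5.9]
width: 0.15
clock 7.93 grasp now [ 0.5765 -0.0183  0.1827] tool z yaw deg -17.86 w 0.150 F [-0.2  0.3 -5.9]
shift mm [ 2.  87.1 -4.8] rot [-0.0022  0.0024 -0.0046]
```

```bash
python3 -m jog '[{"dx":1,"dy":10,"dz":-3,"rx":0,"ry":0,"rz":-0.004,"gripper":0},{"dx":1,"dy":16,"dz":-1,"rx":0,"ry":0.002,"rz":0,"gripper":0},{"dx":0,"dy":16,"dz":0,"rx":0,"ry":0,"rz":0,"gripper":0},{"dx":0,"dy":12,"dz":0,"rx":0,"ry":0,"rz":0,"gripper":0},{"dx":0,"dy":0,"dz":0,"rx":0,"ry":0,"rz":0,"gripper":0}]' 80
python3 - <<'E'
from h import *
goto((.571,-.019,.0939),np.radians(-18))
import cv2
s=snapshot("side");cv2.imwrite("pics/d3.png",cv2.resize(s["img"][120:290,150:330,::-1],None,fx=3.5,fy=3.5))
E
```

```text
clock: 8.35
position: [0.5707, -0.0192, 0.2829]
orientation: [-0.418, 0.42, -0.569, 0.57]
contact_force: [-0.4, 0.5, -6.3]
width: 0.151
clock 8.35 grasp now [ 0.5704 -0.0195  0.1279] tool z yaw deg -17.31 w 0.151 F [-0.4  0.5 -6.3]
shift mm [-0.4 34.   0.3] rot [0.0009 0.0121 0.0021]
```

View pics/d3.png

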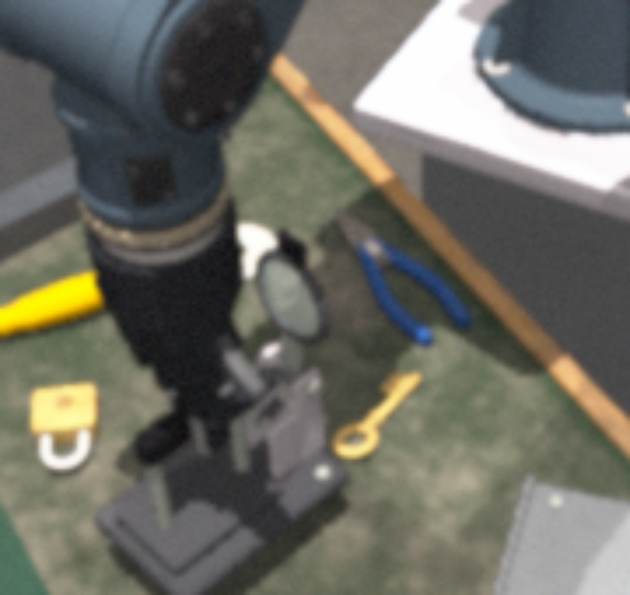

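Run:
```python
from h import *
s=snapshot("side")
st,p,M=tool();g=p+M[:,1]*.155
yaw=np.radians(-17.3)
ex=np.array([np.cos(yaw),np.sin(yaw),0]);ey=np.array([-ex[1],ex[0],0])
H=g+ex*.004; O=H-ex*.05; O[2]=.034
for n,q in dict(fl=(-.03,.045,.014),rl=(.105,.045,.014),rr=(.105,-.045,.014),flb=(-.03,.045,0),lens=(-.031,0,.137),lensL=(-.087,0,.075)).items():
    P=O+ex*q[0]+ey*q[1]+np.array([0,0,q[2]]);px=proj(s,P);print(n,P,px,(px-[150,120])*3.5)
```

```text
fl [0.51264157 0.04585966 0.048     ] [250.57588361 253.3068522 ] [352.01559264 466.57398271]
rl [0.64153428 0.00571405 0.048     ] [202.29028565 292.05714194] [183.01599979 602.1999968 ]
rr [ 0.61477054 -0.08021442  0.048     ] [175.44851451 266.41339351] [ 89.06980077 512.44687728]
flb [0.51264157 0.04585966 0.034     ] [250.85831859 257.09085854] [353.00411505 479.81800489]
lens [0.49830494 0.0031928  0.171     ] [232.79351699 204.00056159] [289.77730947 294.00196557]
lensL [0.44483834 0.01984579 0.109     ] [253.98379679 210.08765895] [363.94328875 315.30680631]
```

```bash
python3 -m jog '[{"dx":0,"dy":10,"dz":0,"rx":0,"ry":0.01,"rz":0,"gripper":0},{"dx":0,"dy":10,"dz":0,"rx":0,"ry":0,"rz":0,"gripper":0},{"dx":0,"dy":6,"dz":0,"rx":0,"ry":0,"rz":0,"gripper":0},{"dx":0,"dy":0,"dz":0,"rx":0,"ry":0,"rz":0,"gripper":0}]' 80
python3 - <<'E'
from h import *
goto((.571,-.019,.0939),np.radians(-18))
E
```

```text
clock: 8.78
position: [0.573, -0.0197, 0.2595]
orientation: [-0.418, 0.415, -0.569, 0.574]
contact_force: [0.0, 0.3, -6.8]
width: 0.15
clock 8.78 grasp now [ 0.5742 -0.0203  0.1045] tool z yaw deg -17.87 w 0.150 F [ 0.   0.3 -6.8]
shift mm [-0.  10.6 -2.2] rot [-0.0092  0.0023  0.0014]
```

```bash
python3 -m jog '[{"dx":0,"dy":3,"dz":0,"rx":-0.018,"ry":0,"rz":0,"gripper":0},{"dx":0,"dy":4,"dz":0,"rx":0,"ry":0,"rz":0,"gripper":0},{"dx":0,"dy":3,"dz":0,"rx":0,"ry":0,"rz":0,"gripper":0},{"dx":0,"dy":2,"dz":0,"rx":0,"ry":0,"rz":0,"gripper":0}]' 80
python3 - <<'E'
from h import *
goto((.571,-.019,.0939),np.radians(-18))
E
```

```text
clock: 9.12
position: [0.5737, -0.02, 0.2488]
orientation: [0.414, -0.419, 0.574, -0.569]
contact_force: [-6.1, -0.5, 24.0]
width: 0.151
clock 9.12 grasp now [ 0.5723 -0.0198  0.0938] tool z yaw deg -17.84 w 0.151 F [-6.1 -0.5 24. ]
shift mm [-0.1 -0.1 -2.9] rot [0.0089 0.0028 0.0017]
```

```bash
python3 -m jog '[{"dx":0,"dy":-1,"dz":0,"rx":0,"ry":0,"rz":0,"gripper":0},{"dx":0,"dy":0,"dz":0,"rx":0,"ry":0,"rz":0,"gripper":0}]' 40
python3 - <<'E'
from h import *
goto((.571,-.019,.0939),np.radians(-18))
import cv2
s=snapshot("side");cv2.imwrite("pics/d4.png",cv2.resize(s["img"][120:290,150:330,::-1],None,fx=3.5,fy=3.5))
E
```

```text
clock: 9.28
position: [0.5741, -0.0202, 0.2509]
orientation: [0.415, -0.418, 0.573, -0.57]
contact_force: [0.2, 0.1, -6.2]
width: 0.15
clock 9.28 grasp now [ 0.573  -0.0201  0.0959] tool z yaw deg -17.84 w 0.150 F [ 0.2  0.1 -6.2]
shift mm [-0.2  2.  -3.3] rot [0.0068 0.0028 0.0016]
```

View pics/d4.png

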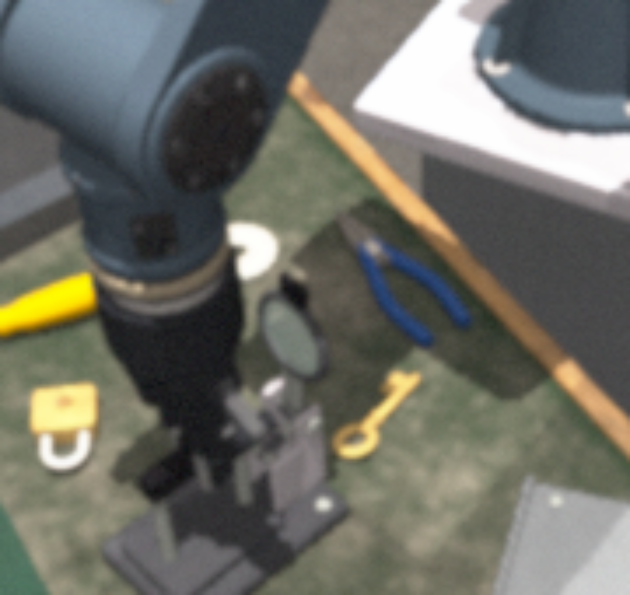

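```bash
python3 -m jog '[{"dx":0,"dy":2,"dz":0,"rx":0,"ry":0,"rz":0,"gripper":0},{"dx":0,"dy":0,"dz":0,"rx":0,"ry":0,"rz":0,"gripper":0.4},{"dx":0,"dy":0,"dz":0,"rx":0,"ry":0,"rz":0,"gripper":0.6},{"dx":0,"dy":0,"dz":0,"rx":0,"ry":0,"rz":0,"gripper":1},{"dx":0,"dy":0,"dz":0,"rx":0,"ry":0,"rz":0,"gripper":1},{"dx":0,"dy":0,"dz":0,"rx":0,"ry":0,"rz":0,"gripper":1},{"dx":0,"dy":0,"dz":0,"rx":0,"ry":0,"rz":0,"gripper":1}]' 40
```

```text
clock: 9.92
position: [0.5762, -0.0206, 0.2512]
orientation: [-0.416, 0.416, -0.571, 0.572]
contact_force: [-0.2, 0.1, 0.4]
width: 0.98
```

Released. Rise straight up, then look.

```bash
python3 -m jog '[{"dx":0,"dy":-10,"dz":0,"rx":0,"ry":0,"rz":0,"gripper":1},{"dx":0,"dy":-20,"dz":0,"rx":0,"ry":0,"rz":0,"gripper":1},{"dx":0,"dy":-40,"dz":0,"rx":0,"ry":0,"rz":0,"gripper":1},{"dx":0,"dy":-40,"dz":0,"rx":0,"ry":0,"rz":0,"gripper":1},{"dx":0,"dy":-40,"dz":0,"rx":0,"ry":0,"rz":0,"gripper":0},{"dx":0,"dy":0,"dz":0,"rx":0,"ry":0,"rz":0,"gripper":0},{"dx":0,"dy":0,"dz":0,"rx":0,"ry":0,"rz":0,"gripper":0}]' 40
python3 - <<'E'
from h import *
goto((.571,-.019,.0939),np.radians(-18))
import cv2
s=snapshot("side");cv2.imwrite("pics/e1.png",cv2.resize(s["img"][120:290,150:330,::-1],None,fx=3.5,fy=3.5))
s=snapshot("top");cv2.imwrite("pics/e2.png",s["img"][:,:,::-1])
E
```

```text
clock: 10.5
position: [0.5757, -0.0203, 0.4104]
orientation: [0.416, -0.417, 0.572, -0.571]
contact_force: [-0.6, 0.4, -0.1]
width: 0.607
clock 10.50 grasp now [ 0.5754 -0.0204  0.2554] tool z yaw deg -17.84 w 0.607 F [-0.6  0.4 -0.1]
shift mm [  0.  161.5  -4.6] rot [0.0016 0.0029 0.001 ]
```

View pics/e1.png

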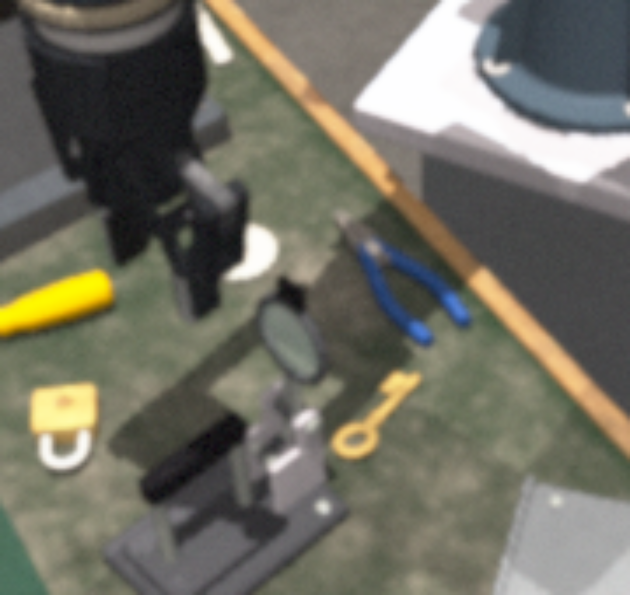

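View pics/e2.png

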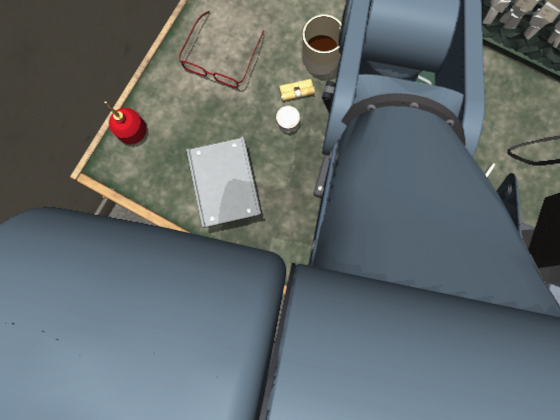

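Run:
```python
from h import *
np.set_printoptions(precision=4,suppress=True)
s=snapshot("side")
c=lambda q:(q[0]/3.5+150-.36,q[1]/3.5+120-.36)
a=cast(s,*c((236,424)),.102);b=cast(s,*c((150,486)),.102);d=b-a
print("handle",(a+b)/2,np.linalg.norm(d),np.degrees(np.arctan2(d[1],d[0])))
fl=cast(s,*c((348,510)),.014);print("fl",fl)
rr=cast(s,*c((106,550)),.014);print("rr",rr)
rl=None
yaw=np.radians(-17.85);ex=np.array([np.cos(yaw),np.sin(yaw),0]);ey=np.array([-ex[1],ex[0],0])
for n,O in(("h",(a+b)/2-.05*ex),("fl",fl+.03*ex-.045*ey),("rr",rr-.105*ex+.045*ey)):
    print(n,"origin",O,"handle",O+.05*ex,"lensL",O-.087*ex,"lensUp",O-.031*ex)
print("lens px",cast(s,*c((292,337)),.137))
k=np.array([cast(s,*c(p),.005) for p in[(354,440),(417,377)]]);print("key bow,tip",k)
```

```text
handle [ 0.5798 -0.0202  0.102 ] 0.06350533343729312 -18.162244716667523
fl [0.522  0.0455 0.014 ]
rr [ 0.6162 -0.0747  0.014 ]
h origin [ 0.5322 -0.0049  0.102 ] handle [ 0.5798 -0.0202  0.102 ] lensL [0.4494 0.0218 0.102 ] lensUp [0.5027 0.0046 0.102 ]
fl origin [ 0.5367 -0.0066  0.014 ] handle [ 0.5843 -0.0219  0.014 ] lensL [0.4539 0.0201 0.014 ] lensUp [0.5072 0.0029 0.014 ]
rr origin [0.5301 0.0003 0.014 ] handle [ 0.5777 -0.015   0.014 ] lensL [0.4473 0.027  0.014 ] lensUp [0.5006 0.0098 0.014 ]
lens px [0.5008 0.0023 0.137 ]
key bow,tip [[0.4652 0.0179 0.005 ]
 [0.3969 0.0303 0.005 ]]
```

```bash
python3 -m jog '[{"dx":0,"dy":20,"dz":0,"rx":0,"ry":0,"rz":0,"gripper":0},{"dx":0,"dy":30,"dz":0,"rx":0,"ry":0,"rz":0,"gripper":0},{"dx":0,"dy":30,"dz":0,"rx":0,"ry":0,"rz":0,"gripper":0},{"dx":0,"dy":12,"dz":0,"rx":0,"ry":0,"rz":0,"gripper":0},{"dx":0,"dy":0,"dz":0,"rx":0,"ry":0,"rz":0,"gripper":0}]' 20
python3 - <<'E'
from h import *
goto((.571,-.019,.160),np.radians(-17.9))
import cv2
s=snapshot("side");cv2.imwrite("pics/f1.png",cv2.resize(s["img"][120:290,150:330,::-1],None,fx=3.5,fy=3.5))
E
```

```text
clock: 11.07
position: [0.5732, -0.0199, 0.3076]
orientation: [0.413, -0.42, 0.575, -0.568]
contact_force: [-0.4, 0.3, 0.7]
width: 0.002
clock 11.07 grasp now [ 0.571  -0.0196  0.1526] tool z yaw deg -17.85 w 0.002 F [-0.4  0.3  0.7]
shift mm [-0.2 -7.4 -2.5] rot [0.0142 0.0009 0.002 ]
```

View pics/f1.png

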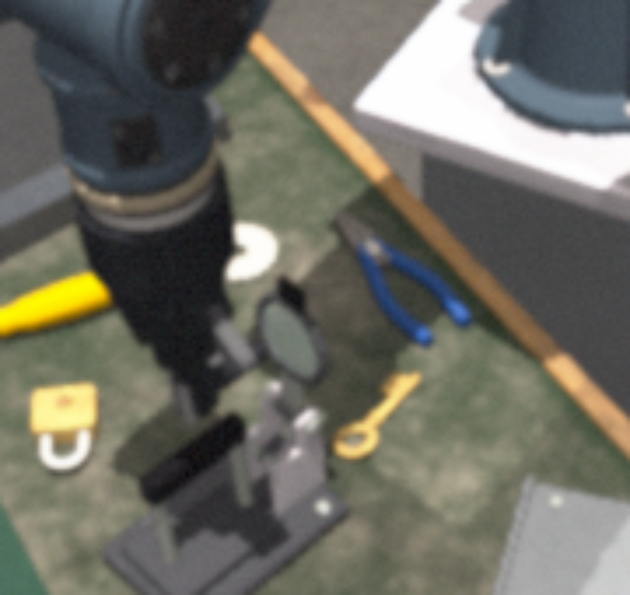

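```bash
python3 -m jog '[{"dx":0,"dy":-8,"dz":-5,"rx":0.01,"ry":0,"rz":0,"gripper":0},{"dx":0,"dy":0,"dz":-10,"rx":0,"ry":0,"rz":0,"gripper":0},{"dx":0,"dy":0,"dz":-10,"rx":0,"ry":0,"rz":0,"gripper":0},{"dx":0,"dy":0,"dz":-10,"rx":0,"ry":0,"rz":0,"gripper":0},{"dx":0,"dy":0,"dz":0,"rx":0,"ry":0,"rz":0,"gripper":0}]'
python3 - <<'E'
from h import *
goto((.571,-.019,.160),np.radians(-17.9))
E
```

```text
clock: 11.53
position: [0.5368, -0.0082, 0.3187]
orientation: [0.415, -0.418, 0.572, -0.571]
contact_force: [-0.3, -0.7, 0.2]
width: -0.002
clock 11.53 grasp now [ 0.5363 -0.0083  0.1637] tool z yaw deg -17.85 w -0.002 F [-0.3 -0.7  0.2]
shift mm [-0.2  3.6 35.9] rot [0.003  0.0009 0.0019]
```

```bash
python3 -m jog '[{"dx":0,"dy":3,"dz":-6,"rx":0.002,"ry":0,"rz":0,"gripper":0},{"dx":0,"dy":0,"dz":-6,"rx":0,"ry":0,"rz":0,"gripper":0},{"dx":0,"dy":0,"dz":-6,"rx":0,"ry":0,"rz":0,"gripper":0},{"dx":0,"dy":0,"dz":-5,"rx":0,"ry":0,"rz":0,"gripper":0},{"dx":0,"dy":0,"dz":-5,"rx":0,"ry":0,"rz":0,"gripper":0},{"dx":0,"dy":0,"dz":-5,"rx":0,"ry":0,"rz":0,"gripper":0},{"dx":0,"dy":0,"dz":-5,"rx":0,"ry":0,"rz":0,"gripper":0}]'
python3 - <<'E'
from h import *
goto((.571,-.019,.160),np.radians(-17.9))
import cv2
s=snapshot("side");cv2.imwrite("pics/f2.png",cv2.resize(s["img"][120:290,150:330,::-1],None,fx=3.5,fy=3.5))
E
```

```text
clock: 12.12
position: [0.4985, 0.0044, 0.3188]
orientation: [-0.418, 0.415, -0.568, 0.575]
contact_force: [1.5, -0.6, -0.5]
width: -0.005
clock 12.12 grasp now [0.5001 0.0037 0.1638] tool z yaw deg -17.83 w -0.005 F [ 1.5 -0.6 -0.5]
shift mm [ 0.1  4.6 76.1] rot [-0.0106  0.0012  0.001 ]
```

View pics/f2.png

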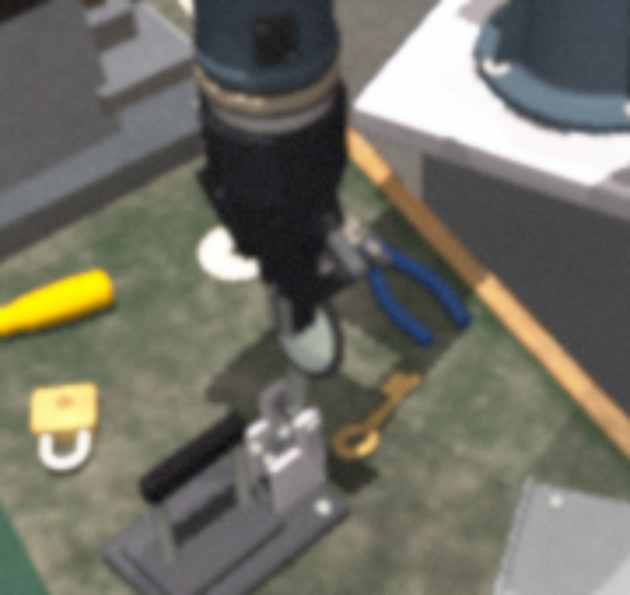

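```bash
python3 -m jog '[{"dx":0,"dy":2,"dz":-5,"rx":0,"ry":0,"rz":0,"gripper":0},{"dx":0,"dy":2,"dz":-5,"rx":0,"ry":0,"rz":0,"gripper":0},{"dx":0,"dy":2,"dz":-5,"rx":0,"ry":0,"rz":0,"gripper":0},{"dx":0,"dy":1,"dz":-5,"rx":0,"ry":0,"rz":0,"gripper":0},{"dx":0,"dy":1,"dz":-5,"rx":0,"ry":0,"rz":0,"gripper":0},{"dx":0,"dy":0,"dz":-5,"rx":0,"ry":0,"rz":0,"gripper":0},{"dx":0,"dy":0,"dz":-5,"rx":0,"ry":0,"rz":0,"gripper":0}]'
python3 - <<'E'
from h import *
goto((.571,-.019,.160),np.radians(-17.9))
import cv2
s=snapshot("side");cv2.imwrite("pics/f3.png",cv2.resize(s["img"][120:290,150:330,::-1],None,fx=3.5,fy=3.5))
E
```

```text
clock: 12.75
position: [0.4614, 0.0162, 0.3092]
orientation: [-0.418, 0.415, -0.569, 0.574]
contact_force: [0.2, -0.3, -0.9]
width: -0.001
clock 12.75 grasp now [0.4626 0.0157 0.1542] tool z yaw deg -17.84 w -0.001 F [ 0.2 -0.3 -0.9]
shift mm [ -0.   -4.9 115.1] rot [-0.008   0.001   0.0012]
```

View pics/f3.png

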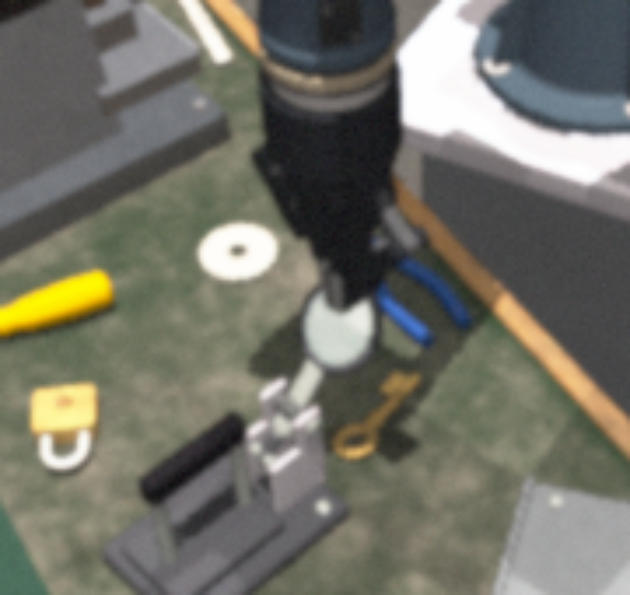

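```bash
python3 -m jog '[{"dx":0,"dy":0,"dz":-5,"rx":0,"ry":0,"rz":0,"gripper":0},{"dx":0,"dy":0,"dz":-5,"rx":0,"ry":0,"rz":0,"gripper":0},{"dx":0,"dy":0,"dz":-5,"rx":0,"ry":0,"rz":0,"gripper":0},{"dx":0,"dy":0,"dz":0,"rx":0,"ry":0,"rz":0,"gripper":0},{"dx":0,"dy":0,"dz":0,"rx":0,"ry":0,"rz":0,"gripper":0}]'
python3 - <<'E'
from h import *
goto((.571,-.019,.160),np.radians(-17.9))
import cv2
s=snapshot("side");cv2.imwrite("pics/f4.png",cv2.resize(s["img"][120:290,150:330,::-1],None,fx=3.5,fy=3.5))
E
```

```text
clock: 13.22
position: [0.4434, 0.0221, 0.309]
orientation: [-0.417, 0.416, -0.57, 0.573]
contact_force: [-1.3, -0.5, 0.2]
width: 0.005
clock 13.22 grasp now [0.4439 0.0217 0.154 ] tool z yaw deg -17.81 w 0.005 F [-1.3 -0.5  0.2]
shift mm [ 1.000e-01 -5.500e+00  1.341e+02] rot [-0.0041  0.0015  0.0016]
```

View pics/f4.png

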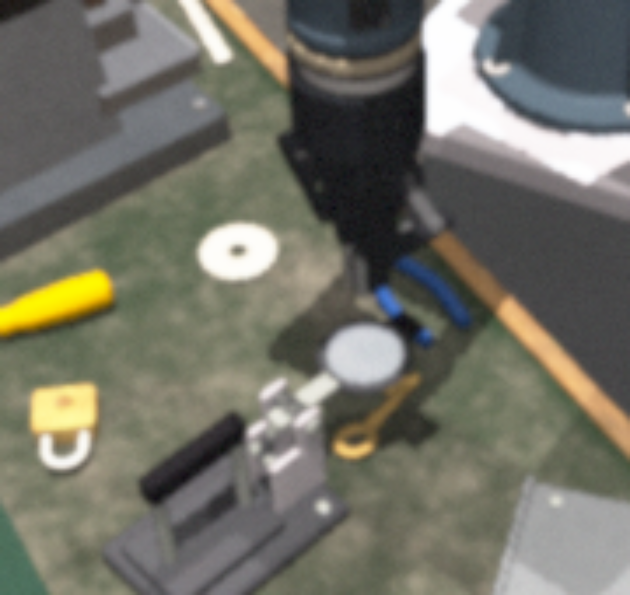

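```bash
python3 -m jog '[{"dx":0,"dy":-20,"dz":0,"rx":0,"ry":0,"rz":0,"gripper":0},{"dx":0,"dy":-40,"dz":0,"rx":0,"ry":0,"rz":0,"gripper":0},{"dx":0,"dy":-40,"dz":0,"rx":0,"ry":0,"rz":0,"gripper":0},{"dx":0,"dy":-40,"dz":0,"rx":0,"ry":0,"rz":0,"gripper":0},{"dx":0,"dy":-40,"dz":0,"rx":0,"ry":0,"rz":0,"gripper":0},{"dx":0,"dy":-40,"dz":0,"rx":0,"ry":0,"rz":0,"gripper":0},{"dx":0,"dy":-40,"dz":0,"rx":0,"ry":0,"rz":0,"gripper":0},{"dx":-35,"dy":-10,"dz":10,"rx":0,"ry":0,"rz":0,"gripper":0},{"dx":-40,"dy":0,"dz":10,"rx":0,"ry":0,"rz":0,"gripper":0},{"dx":-40,"dy":0,"dz":10,"rx":0,"ry":0,"rz":0,"gripper":0},{"dx":-40,"dy":0,"dz":10,"rx":0,"ry":0,"rz":0,"gripper":0},{"dx":-40,"dy":0,"dz":10,"rx":0,"ry":0,"rz":0,"gripper":0},{"dx":-40,"dy":0,"dz":10,"rx":0,"ry":0,"rz":0,"gripper":0},{"dx":0,"dy":0,"dz":0,"rx":0,"ry":0,"rz":0,"gripper":0}]'
python3 - <<'E'
from h import *
goto((.571,-.019,.160),np.radians(-17.9))
import cv2
s=snapshot("side");cv2.imwrite("pics/g1.png",cv2.resize(s["img"][120:290,150:330,::-1],None,fx=3.5,fy=3.5))
t=snapshot("top");cv2.imwrite("pics/g2.png",t["img"][:,:,::-1])
E
```

```text
clock: 14.43
position: [0.5776, 0.231, 0.5967]
orientation: [-0.417, 0.409, -0.57, 0.577]
contact_force: [-0.1, -0.8, -0.8]
width: -0.001
clock 14.43 grasp now [0.58   0.2308 0.4417] tool z yaw deg -18.46 w -0.001 F [-0.1 -0.8 -0.8]
shift mm [240.2 281.9  68.7] rot [-0.0148 -0.0098 -0.0037]
```

View pics/g1.png

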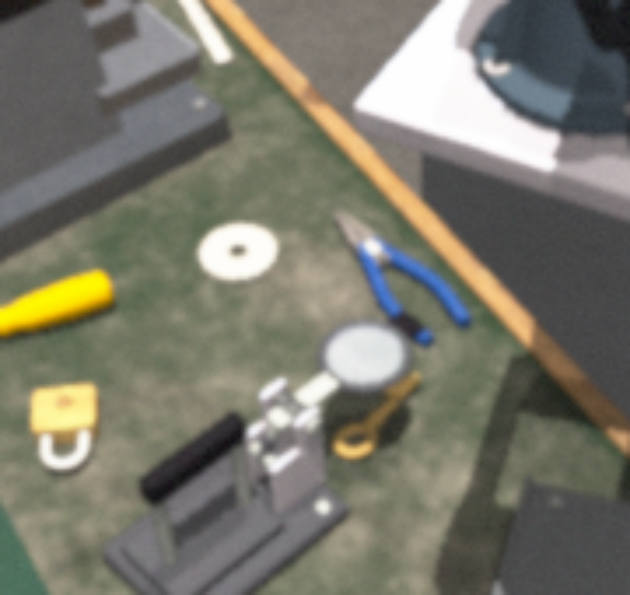

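View pics/g2.png

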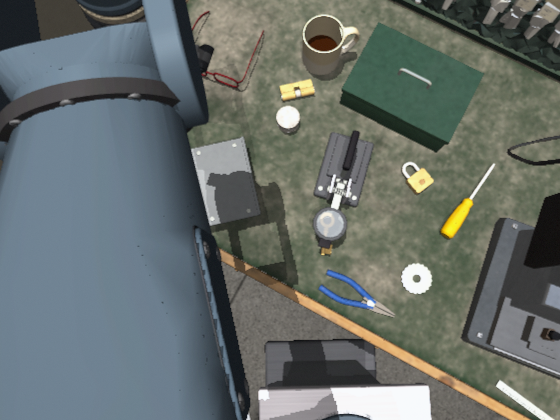

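Run:
```python
from h import *
import cv2
np.set_printoptions(precision=4,suppress=True)
t=snapshot("top");s=snapshot("side")
c=lambda q:(q[0]/3.5+150-.36,q[1]/3.5+120-.36)
print("lens side",cast(s,*c((366,355)),.077),"top",cast(t,330.5,225,.077))
print("tri",tri(s,c((366,355)),t,(330.5,225)))
print("bow,tip",cast(s,*c((354,440)),.005),cast(s,*c((417,377)),.005))
cv2.imwrite("pics/g3.png",cv2.resize(t["img"][120:270,280:430,::-1],None,fx=4,fy=4,interpolation=cv2.INTER_CUBIC))
```

```text
lens side [0.4488 0.0212 0.077 ] top [0.4445 0.0203 0.077 ]
tri (array([0.4452, 0.0195, 0.0724]), np.float64(0.0008251705693295213))
bow,tip [0.4652 0.0179 0.005 ] [0.3969 0.0303 0.005 ]
```

View pics/g3.png

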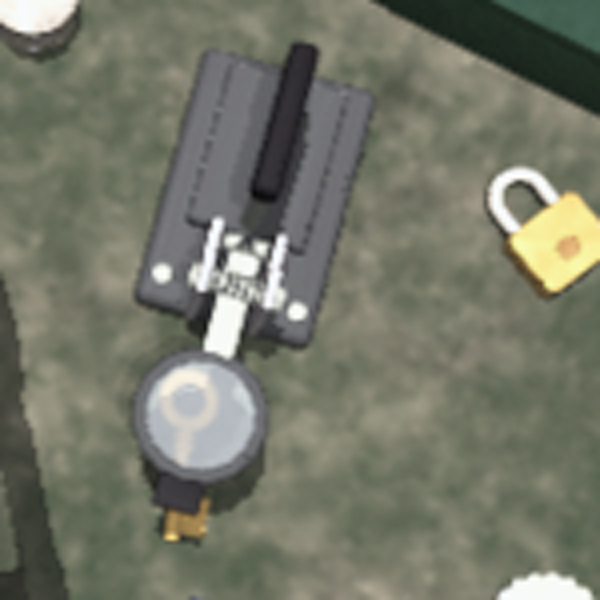

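```bash
python3 -c "
from bench import hand_in,observe
print(hand_in());print(observe()['clock'])"
```

```text
the job is handed in; nothing more can be done
None
the job is handed in; nothing more can be done
```

I lifted the loupe off its stand by the handle, set it flat on the bench behind the bow end of the key with the lens raised, and let go. Then I pushed the lens over with the closed fingertips until it snapped down. I moved the arm clear and handed in at about 14.5 s; hand-in reported no verdict.

- **Lens over the key:** two views put the lens centre at about (0.446, 0.020) m, height 0.072 m. The key centre is at about (0.438, 0.0245) m, so they are about 9 mm apart against a limit of 26 mm. The single-view estimates of the lens centre disagree by about 4 mm, still well inside the limit.
- **Key not moved:** its bow and tip are where I first measured them, to within about 3 mm.
- **Loupe placement:** the pictures show the loupe standing flat, the lens level and the fingers away from it. I did not measure the tilt or the hinge angle directly.
- **Brief press while setting down:** the loupe met the bench with about 24 N at the wrist. I eased off, lowered it gently and released it.

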